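Put the table lights on charge after dinner

TASK

Dinner is over: put every rechargeable table light on charge. First turn the charging dock's knob off (round dot), lift the dust cover off the slots and lay it flat on the table, then lift each light out of its log stand and stand it upright, fully down, in a slot of its own in the dock; push the front flap shut until its tabs drop behind the rims, and only then turn the knob to the single-bar mark. Leave the candles and the nut glass where they stand.

Things in the scene. Friction and masses are not known exactly. Their poses are not given: they have to be found in the camera images.
- dock: Dark wood charging dock, fixed. Origin: on the table under the middle of the 4 slots; -x: front, to the robot. Base 100 (x) x 257 (y) x 10 mm. Slots at y = -54, -18, 18, 54 mm: 18 wide (y), 66 long (x), floor z = 10, divider tops z = 40; closed behind at x = 33. Knob block y = -165 to -90, top z = 45. Sprung steel rims at x = -29, y = +-80, top z = 64.
- slot0 (a point): Slot 0 of the dock: middle of its mouth, 40 mm above the table and 30 mm above the slot's floor (axes as the dock's). A light stands in it with its 60 mm width along dock x, centred.
- slot1 (a point): Slot 1 of the dock: middle of its mouth, 40 mm above the table and 30 mm above the slot's floor (axes as the dock's). A light stands in it with its 60 mm width along dock x, centred.
- slot2 (a point): Slot 2 of the dock: middle of its mouth, 40 mm above the table and 30 mm above the slot's floor (axes as the dock's). A light stands in it with its 60 mm width along dock x, centred.
- slot3 (a point): Slot 3 of the dock: middle of its mouth, 40 mm above the table and 30 mm above the slot's floor (axes as the dock's). A light stands in it with its 60 mm width along dock x, centred.
- flap (a joint): Front flap of the dock, brown wood, 176 mm wide (dock y), 6 thick, 50 tall, hinged along its lower edge at dock x = -40, z = 12 mm. Rad: 0 shut (upright), positive leans out to the robot, up to 1.1. It stays where left (about 1 N at its edge); from 0.17 to 0.05 its two steel tabs ride over the sprung rims (about 5 N at its top), then drop behind them and hold it shut.
- flap_edge (a point): Middle of the flap's free edge, 50 mm from the hinge line (top of the flap, in the middle of its thickness).
- knob (a joint): Selector knob, black, upright axis: a 44 mm disc with a bar grip 42 mm long, 14 thick, 30 tall on it, a white line at its pointing end. Rad, growing clockwise from above; detents at 0 (round dot: off), 0.7 (single bar; white end to dock -x) and 1.4 (double bar); stops at -0.04 and 1.44. Let go, it snaps to the nearest detent; turning takes under 0.15 N m.
- knob_grip (a point): Point on the knob's axis at the height to grip, 77 mm above the table, 7 mm below the top of the bar and 23 mm above the disc; the bar grip lies along this point's x axis, the white end towards its -x.
- cover: Loose dust cover: plywood board 60 (x) x 132 (y) x 6 mm with a bar grip on top, 14 (x) x 60 (y) mm and 30 mm tall, in its middle; 120 g. Origin: centre of its underside. It starts lying over the slots on the divider tops, 40 mm above the table, axes as the dock's. The table beyond the knob end of the dock, around x = 0.47, y = -0.42, is clear (120 x 160 mm) for it.
- light0: A table light: flat oak tablet 60 mm wide (its x), 14 mm thick (its y), 80 mm tall (z up), 110 g, rounded edges, a frosted white panel on both faces. Origin: centre of its underside. It starts standing upright in a stand, with its underside 15 mm above the table. Two to four lights are present; None if absent.
- light1: A table light: flat oak tablet 60 mm wide (its x), 14 mm thick (its y), 80 mm tall (z up), 110 g, rounded edges, a frosted white panel on both faces. Origin: centre of its underside. It starts standing upright in a stand, with its underside 15 mm above the table. Two to four lights are present; None if absent.
- light2: A table light: flat oak tablet 60 mm wide (its x), 14 mm thick (its y), 80 mm tall (z up), 110 g, rounded edges, a frosted white panel on both faces. Origin: centre of its underside. It starts standing upright in a stand, with its underside 15 mm above the table. Two to four lights are present; None if absent.
- light3: A table light: flat oak tablet 60 mm wide (its x), 14 mm thick (its y), 80 mm tall (z up), 110 g, rounded edges, a frosted white panel on both faces. Origin: centre of its underside. It starts standing upright in a stand, with its underside 15 mm above the table. Two to four lights are present; None if absent.
- stand0: Loose log-slice stand, 84 mm across and 15 mm thick, 280 g, with two cleats (66 mm long along its x, 12 mm thick, tops 37 mm above the table) that leave a 17 mm gap along its x, open at the ends and above, in which a light stands. Origin: centre of its underside. Some stands are empty.
- stand1: Loose log-slice stand, 84 mm across and 15 mm thick, 280 g, with two cleats (66 mm long along its x, 12 mm thick, tops 37 mm above the table) that leave a 17 mm gap along its x, open at the ends and above, in which a light stands. Origin: centre of its underside. Some stands are empty.
- stand2: Loose log-slice stand, 84 mm across and 15 mm thick, 280 g, with two cleats (66 mm long along its x, 12 mm thick, tops 37 mm above the table) that leave a 17 mm gap along its x, open at the ends and above, in which a light stands. Origin: centre of its underside. Some stands are empty.
- stand3: Loose log-slice stand, 84 mm across and 15 mm thick, 280 g, with two cleats (66 mm long along its x, 12 mm thick, tops 37 mm above the table) that leave a 17 mm gap along its x, open at the ends and above, in which a light stands. Origin: centre of its underside. Some stands are empty.
- candle_a: Bystander: tealight in a bark log, 68 mm across, 75 mm tall. Origin: centre of its underside.
- candle_b: Bystander: tealight in a bark log, 62 mm across, 55 mm tall. Origin: centre of its underside.
- nut_jar: Bystander: glass of nuts, 49 mm across, 45 mm tall, among the stands. Origin: centre of its underside.
Things that resemble listed ones, but are neither listed nor needed, are in the scene too. What is shaped like the light3 but yellow is not meant. Several things have the shape of the cover; the one meant has the colours described above.

How it is judged:
On the way, in this order (a step that is already met when the one before it is completed fails the run):
1. the knob is turned off (round dot) (value of joint knob below 0.15 rad), for 0.2 s.
2. all lights stand in the dock's slots, knob still off (z of light0 in the frame of dock between 0.004 and 0.016 m and y of light0 in the frame of dock between -0.064 and 0.064 m and x of light0 in the frame of dock between -0.02 and 0.02 m and angle between each of light0, light1, light2, light3's own z axis and vertical below 0.17 rad and z of light1 in the frame of dock between 0.004 and 0.016 m and y of light1 in the frame of dock between -0.064 and 0.064 m and x of light1 in the frame of dock between -0.02 and 0.02 m and z of light2 in the frame of dock between 0.004 and 0.016 m and y of light2 in the frame of dock between -0.064 and 0.064 m and x of light2 in the frame of dock between -0.02 and 0.02 m and z of light3 in the frame of dock between 0.004 and 0.016 m and y of light3 in the frame of dock between -0.064 and 0.064 m and x of light3 in the frame of dock between -0.02 and 0.02 m and value of joint knob below 0.15 rad), for 0.2 s.
3. the flap is shut, lights in, knob still off (all of step 2 and value of joint flap below 0.04 rad), for 0.2 s.
4. the knob is set to the single bar, flap shut (z of light0 in the frame of dock between 0.004 and 0.016 m and y of light0 in the frame of dock between -0.064 and 0.064 m and x of light0 in the frame of dock between -0.02 and 0.02 m and angle between each of light0, light1, light2, light3's own z axis and vertical below 0.17 rad and z of light1 in the frame of dock between 0.004 and 0.016 m and y of light1 in the frame of dock between -0.064 and 0.064 m and x of light1 in the frame of dock between -0.02 and 0.02 m and z of light2 in the frame of dock between 0.004 and 0.016 m and y of light2 in the frame of dock between -0.064 and 0.064 m and x of light2 in the frame of dock between -0.02 and 0.02 m and z of light3 in the frame of dock between 0.004 and 0.016 m and y of light3 in the frame of dock between -0.064 and 0.064 m and x of light3 in the frame of dock between -0.02 and 0.02 m and value of joint flap below 0.04 rad and value of joint knob between 0.55 and 0.85 rad), for 0.2 s.
At the end, for the whole second after the job is handed in: The cover lies flat on the table; every light present stands at rest in a dock slot (underside within 6 mm of its floor, within 20 mm of its middle along dock x, tilt under 0.17 rad); the flap is caught shut (under 0.04 rad); the knob rests at the single bar (0.7 +- 0.15 rad) (all of step 4 and height (world z) of cover below 0.01 m and angle between cover's own z axis and vertical below 0.15 rad and linear speed of each of cover, light0, light1, light2, light3 below 0.02 m/s and velocity of joint knob below 0.1 rad/s); the robot touches nothing.
It fails at once if the knob is on while the flap is open and a light stands in the dock (value of joint knob above 0.35 rad and value of joint flap above 0.2 rad and ((z of light0 in the frame of dock between 0.004 and 0.016 m and y of light0 in the frame of dock between -0.064 and 0.064 m and x of light0 in the frame of dock between -0.02 and 0.02 m and angle between light0's own z axis and vertical below 0.17 rad) or (z of light1 in the frame of dock between 0.004 and 0.016 m and y of light1 in the frame of dock between -0.064 and 0.064 m and x of light1 in the frame of dock between -0.02 and 0.02 m and angle between light1's own z axis and vertical below 0.17 rad) or (z of light2 in the frame of dock between 0.004 and 0.016 m and y of light2 in the frame of dock between -0.064 and 0.064 m and x of light2 in the frame of dock between -0.02 and 0.02 m and angle between light2's own z axis and vertical below 0.17 rad) or (z of light3 in the frame of dock between 0.004 and 0.016 m and y of light3 in the frame of dock between -0.064 and 0.064 m and x of light3 in the frame of dock between -0.02 and 0.02 m and angle between light3's own z axis and vertical below 0.17 rad))).
It fails at once if a candle or the nut glass is tipped or pushed well away (angle between any of candle_a, candle_b, nut_jar's own z axis and vertical above 0.5 rad or distance of any of candle_a, candle_b from where it was at the start of the episode above 0.06 m or distance of nut_jar from where it was at the start of the episode above 0.08 m).
Of light0, light1, light2, light3 only 2 to 4 are there at a start; the rules pass over those that are not, and their reading is None.
At some moment in a run one of stand0, stand1, stand2, stand3 may be knocked a few centimetres aside while the robot is not near it.
It also fails if it takes over 210 s, if anything falls off the work surface, if the arm or the gripper's body presses on something with over 40 N, if the wrist force passes 120 N, or if a joint passes its speed limit or range.

ROBOT

A 7-joint arm with a two-finger parallel gripper is mounted at the origin on the work surface. World frame = base frame: x ahead of the robot, y to its left, z up, the work surface at z = 0. Lengths are in m, angles in rad, forces in N, time in s.
With the tool pointing down it reaches from about 0.35 to 0.9 m from the base axis. Payload 8.1 kg.
Tool frame: the origin (TCP) lies at the very end of the fingers, on their centre line; the grasp point (between the pads) lies 19 mm behind it; z points along the fingers, y is the line along which they close (so a half turn about z gives the same grasp; the last joint's range is limited). The gripper opens to 92 mm and grips with 3 to 60 N. Pads are 19 mm wide; open, the fingers measure 130 mm over their backs; the gripper's body (75 mm by 190 mm) begins 47 mm behind the grasp point.
Start: joints at [1.169, 0.434, 0.025, 1.573, -0.012, 1.134, -0.075], TCP at [0.184, -0.597, 0.227] pointing down, gripper open.
Joint ranges: [-2.62, 2.62], [-0.44, 2.09], [-1.27, 1.32], [0.08, 2.57], [-1.32, 4.46], [0.12, 2], [-2.74, 2.74]. Speed limits (rad/s): [2.22, 2.22, 3.01, 3.01, 3.14, 3.14, 3.14].

INTERFACE

Orientations are given as a 3x3 rotation matrix whose columns are the frame's x, y, z axes.
In Python, from rig import r gives the robot as it stands.
- The arm moves only by the shell command python3 -m handwheel 'ROWS' [FORCE]. ROWS is JSON, a list of rows, each a list of 5 numbers: the shift along the tool's x, y, z in cm, then the turn about the tool's z in rad, then the opening, from 0 (shut) to 1 (fully open). A call has 1 to 12 rows; each row is the pose to reach, as a shift and turn from the pose commanded when the call began, along the tool's axes at that moment; what a row does not reach only later rows make up. A row lasts 1/10 s, in which the tool goes at most 50 mm and 8.59 degrees, less where a joint would pass 70% of its speed; a pose out of reach is approached as far as the arm can. A call with a gripper value outside its range is refused whole. The fingers move at their own pace and stop on an object; FORCE is the grip in N (left out, the last holds). Time passes only in rows, so rows that repeat a pose let the fingers close. It gives the time, the measured TCP pose, the force, the opening and the grip force at its end, in the units of the state.
- r.read_state(): the state, without advancing time (a new reading comes with each control period).
- r.grab_frame(name): name is "scene" or "top" or "wrist"; returns the picture (420x560x3 uint8, blue, green, red); there is no depth.
- r.camera_params(name): a dict with "K" (3x3 intrinsics, pixels), "R" (3x3) and "t" (3): a world point X has camera coordinates R X + t; the wrist camera has in their place "tool_from_camera" (4x4, takes a point from camera to tool coordinates, whose origin is the TCP and whose axes are the flange's). Camera axes: x right, y down, z forward; pixel columns grow to the right and rows downward; lengths in m; the calibration is good to about 2 mm. The wrist camera is an equidistant fisheye: a pixel r from the principal point sees the ray r / f radians off the axis. A picture is of the moment at which its call begins: read the wrist's pose just before it. camera_params takes no time and is no camera call.
- r.job_done(): hands the job in; it is judged then, once.
The state is a dict: "t": time; "qpos": joint angles; "dq": joint speeds; "joint_efforts": joint torques, N m; "position": TCP position; "eef_rot": TCP orientation; "ft_force": force on the tool from outside, world axes, zero at the start; "moment": the same for the moment, N m; "width": finger opening in m; "finger_force": force on a finger pad.
Only numpy, scipy, OpenCV 4.12 (cv2) and the standard library are available. Lean on these libraries where they do the work, as an engineer would, in place of code of your own. Each camera call takes 0.05 s, during which the arm holds its last target. There are 200 camera calls.

## Working session

There is one attempt and no reset: what is moved stays moved. The work goes in short steps, Python scripts to look and compute and a shell command to move; the robot and the scene stay as the last step left them, time stands still between calls to the robot, and variables do not carry over. Pictures are saved under pics/ and viewed, at most 14 in all, crops included, and the job is handed in when it is done.

```bash
ls; mkdir -p pics
python3 - <<'E'
from rig import r
import cv2
s=r.read_state(); print(s)
for n in("scene","top"):
    cv2.imwrite(f"pics/{n}0.png",r.grab_frame(n)); p=r.camera_params(n); print(n,p)
print(r.camera_params("wrist"))
E
```

```text
pics
{'t': 0.0, 'qpos': array([ 1.16939424,  0.43520977,  0.02495157,  1.57410435, -0.01160572,
        1.13403484, -0.07508845]), 'dq': array([-0.00020607, -0.00045609, -0.00221522,  0.00028707,  0.0013384 ,
       -0.00079158,  0.00060814]), 'joint_efforts': array([-8.63323912e-04, -6.67847514e+01,  9.84368138e-01, -3.14462757e+01,
       -6.06258097e-02,  4.27764840e-02,  1.56438714e-04]), 'position': array([ 0.18378603, -0.596812  ,  0.22595015]), 'eef_rot': array([[ 9.55701941e-01,  2.94335594e-01, -5.98169155e-04],
       [ 2.94336173e-01, -9.55700779e-01,  1.49626419e-03],
       [-1.31266917e-04, -1.60604541e-03, -9.99998702e-01]]), 'ft_force': array([0.25404211, 0.89464488, 0.20381504]), 'moment': array([0.03885859, 0.05307259, 0.00703142]), 'finger_force': 0.0, 'width': 0.09211834085493484}
scene {'K': array([[408.62869996,   0.        , 279.66856093],
       [  0.        , 408.62869996, 207.61637609],
       [  0.        ,   0.        ,   1.        ]]), 'R': array([[ 0.52500857,  0.85107991, -0.00538446],
       [ 0.61235143, -0.382122  , -0.6921044 ],
       [-0.59109367,
[... 271 characters left out ...]
7, -0.99999356,  0.00243915],
       [-0.98666889,  0.00220077, -0.1627257 ],
       [ 0.16271928, -0.00283505, -0.98666833]]), 't': array([0.01918614, 0.55619165, 0.88551086])}
{'K': array([[325.1922621 ,   0.        , 277.06848596],
       [  0.        , 325.1922621 , 207.47185684],
       [  0.        ,   0.        ,   1.        ]]), 'tool_from_camera': array([[ 7.52872828e-04, -9.68916168e-01, -2.47388140e-01,
         6.57690217e-02],
       [ 9.99999674e-01,  8.01395535e-04, -9.54472103e-05,
         6.80193979e-04],
       [ 2.90736096e-04, -2.47387987e-01,  9.68916456e-01,
        -1.58520436e-01],
       [ 0.00000000e+00,  0.00000000e+00,  0.00000000e+00,
         1.00000000e+00]])}
```

View pics/scene0.png

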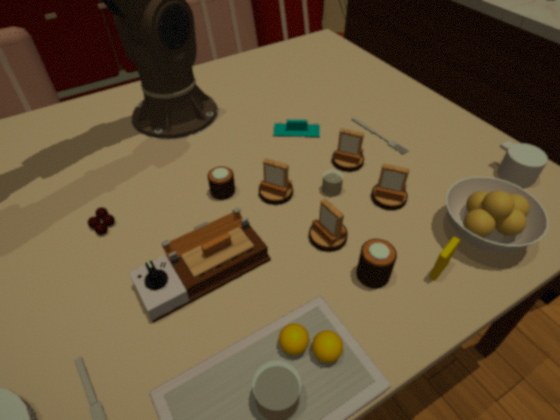

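View pics/top0.png

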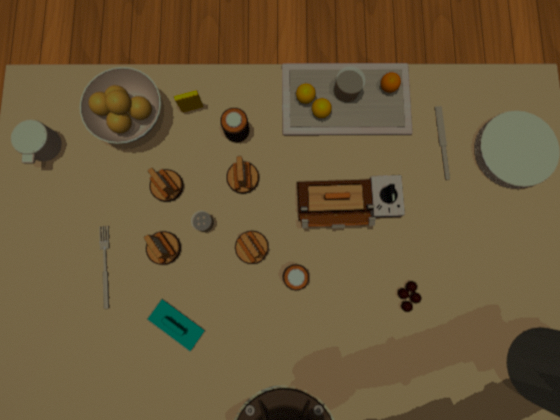

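```bash
cat > h.py <<'E'
import numpy as np, cv2
from rig import r
from scipy.optimize import least_squares
def proj(n,X):
    p=r.camera_params(n); c=np.atleast_2d(X)@p["R"].T+p["t"]; q=c@p["K"].T; return q[:,:2]/q[:,2:]
def ray(n,uv,pose=None):
    p=r.camera_params(n); u,v=uv; K=p["K"]
    if n!="wrist":
        d=p["R"].T@np.linalg.solve(K,[u,v,1.]); return -p["R"].T@p["t"],d/np.linalg.norm(d)
    a=np.array([(u-K[0,2])/K[0,0],(v-K[1,2])/K[1,1]]); th=np.linalg.norm(a)
    d=np.r_[a/max(th,1e-9)*np.sin(th),np.cos(th)]; T=p["tool_from_camera"]; P,R=pose
    return P+R@T[:3,3],R@T[:3,:3]@d
def wproj(X,pose):
    p=r.camera_params("wrist"); K=p["K"]; T=p["tool_from_camera"]; P,R=pose
    c=(((np.atleast_2d(X)-P)@R)-T[:3,3])@T[:3,:3]; n=np.linalg.norm(c[:,:2],axis=1)
    th=np.arctan2(n,c[:,2]); return c[:,:2]/n[:,None]*th[:,None]*K[0,0]+K[:2,2]
def plane(n,uv,z,pose=None):
    o,d=ray(n,uv,pose); return o+d*(z-o[2])/d[2]
def tri(rays):
    A=sum(np.eye(3)-np.outer(d,d) for o,d in rays); b=sum((np.eye(3)-np.outer(d,d))@o for o,d in rays)
    X=np.linalg.solve(A,b); return X,[np.linalg.norm((np.eye(3)-np.outer(d,d))@(X-o)) for o,d in rays]
def crop(img,x0,x1,y0,y1,k,g=2.2):
    c=cv2.resize(img[y0:y1,x0:x1],None,fx=k,fy=k,interpolation=cv2.INTER_CUBIC); return np.clip(c*g,0,255).astype(np.uint8)
def shot(name):
    s=r.read_state(); im=r.grab_frame("wrist"); cv2.imwrite(f"pics/{name}.png",im)
    np.savez(f"pics/{name}.npz",P=s["position"],R=s["eef_rot"]); return im
def pose(name):
    d=np.load(f"pics/{name}.npz"); return d["P"],d["R"]
E
python3 - <<'E'
from h import *
t=cv2.imread("pics/top0.png"); s=cv2.imread("pics/scene0.png")
a=crop(t,280,410,165,240,6); cv2.imwrite("pics/c1.png",a)
a=crop(t,140,270,150,270,5); b=crop(s,250,420,120,255,4); 
cv2.imwrite("pics/c2.png",a); cv2.imwrite("pics/c3.png",b); cv2.imwrite("pics/c4.png",crop(s,125,275,200,315,5))
for n,uv,z in [("knob",(390,193),.08),("cover",(336,197),.07),("l",(166,182),.095),("l",(160,245),.095),("l",(252,244),.095),("l",(240,172),.095),("jar",(203,222),.045),("cb",(295,277),.055),("ca",(234,120),.075)]: print(n,plane("top",uv,z).round(3))
E
```

```text
knob [ 0.574 -0.253  0.08 ]
cover [ 0.566 -0.128  0.07 ]
l [0.598 0.27  0.095]
l [0.453 0.277 0.095]
l [0.454 0.07  0.095]
l [0.621 0.099 0.095]
jar [0.51  0.191 0.045]
cb [ 0.38  -0.029  0.055]
ca [0.757 0.117 0.075]
```

View pics/c1.png

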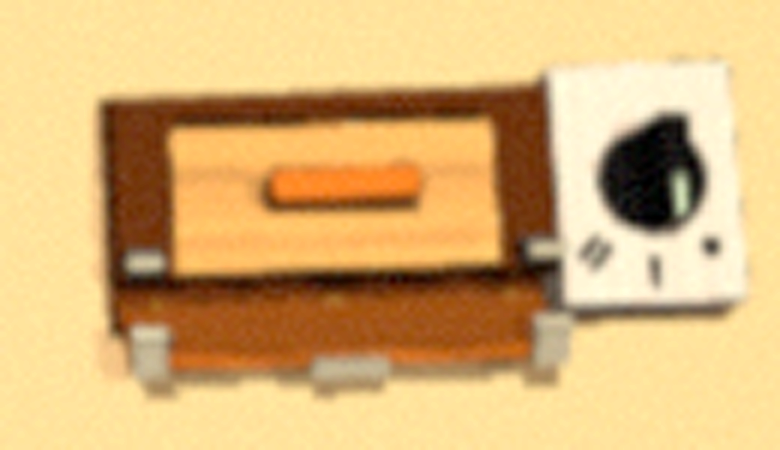

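View pics/c2.png

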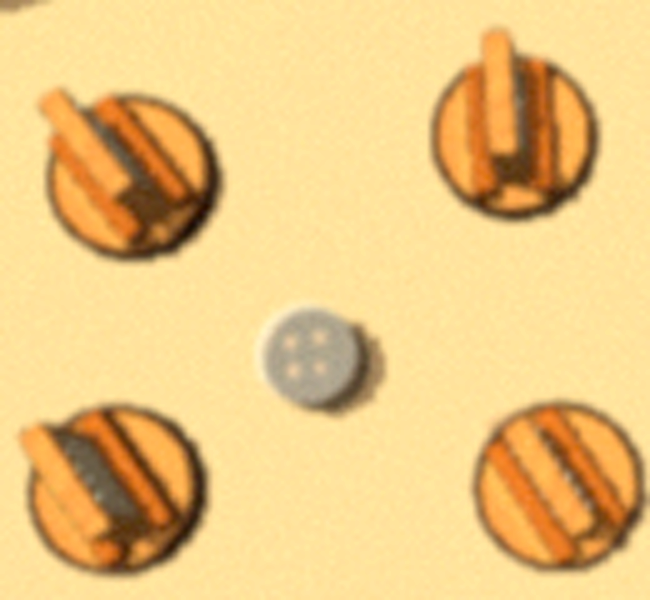

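View pics/c3.png

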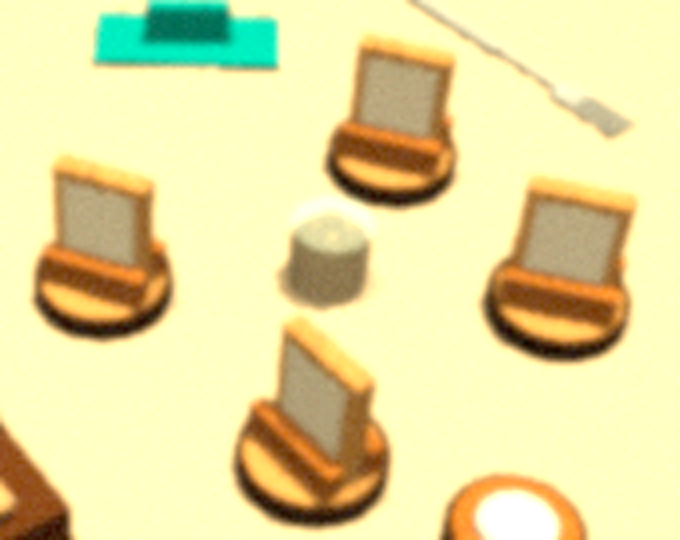

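View pics/c4.png

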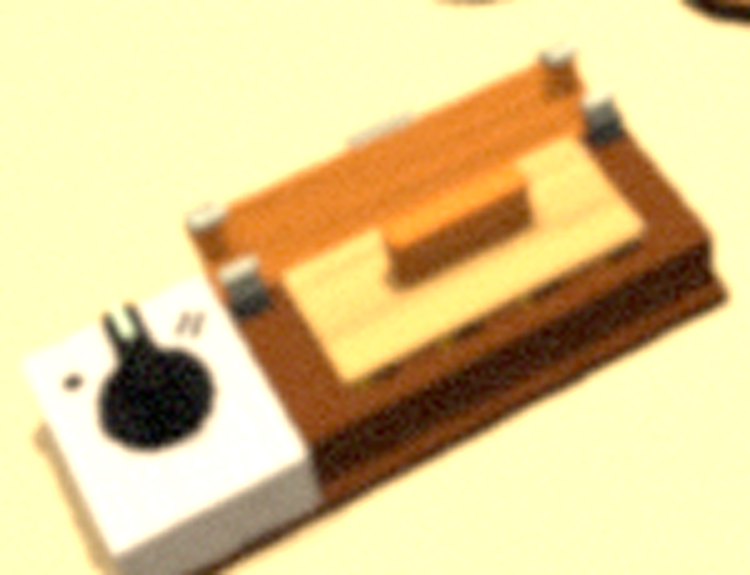

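```bash
cat > m1.py <<'E'
from h import *
T=lambda p:np.array(p)/6+[280,165]; S=lambda p:np.array(p)/5+[125,200]
T2=lambda p:np.array(p)/5+[140,150]; S2=lambda p:np.array(p)/4+[250,120]
off=.5*0
D={"c++":((170,127),(645,225)),"c+-":((495,117),(350,382)),"c--":((505,265),(285,270)),"c-+":((175,275),(572,138)),"rim+":((145,252),(600,103)),"rim-":((545,243),(240,265)),"kb-+":((568,303),(200,283)),"kb--":((745,303),(25,360)),"kb+-":((725,62),(115,555)),"kb++":((547,75),(305,455)),"tab+":((150,335),(557,55)),"tab-":((550,323),(207,217))}
for k,(a,b) in D.items():
    X,e=tri([ray("top",T(a)),ray("scene",S(b))]); print(k,X.round(4),np.round(e,4))
L={"A":[(40,103),(65,90),(132,188),(108,207)],"B":[(22,435),(45,425),(110,525),(85,540)],"C":[(505,425),(530,415),(592,525),(568,537)],"D":[(483,32),(508,30),(515,155),(488,155)]}
M=[[(365,36),(453,52),(450,66),(360,48)],[(532,180),(634,198),(630,212),(528,192)],[(62,157),(153,180),(150,195),(57,172)],[(292,318),(373,380),(365,398),(284,333)]]
for k,q in L.items():
    c=T2(np.mean(q,0)); best=min(((tri([ray("top",c),ray("scene",S2(np.mean(m,0)))]),i) for i,m in enumerate(M)),key=lambda v:v[0][1][0])
    P=[plane("top",T2(p),.095) for p in q]; d=(P[0]+P[1]-P[2]-P[3]); w=np.linalg.norm(d)/2
    print(k,best[1],best[0][0].round(4),np.round(best[0][1],4),"ang",np.arctan2(d[1],d[0]).round(3),"len",w.round(4))
E
python3 m1.py
```

```text
c++ [ 0.5991 -0.0634  0.0429] [0.0018 0.0018]
c+- [ 0.6039 -0.1953  0.041 ] [0.0036 0.0036]
c-- [ 0.5424 -0.1963  0.0423] [0.0039 0.0039]
c-+ [ 0.5386 -0.0648  0.0377] [0.0017 0.0017]
rim+ [ 0.5446 -0.0521  0.0579] [0.0007 0.0007]
rim- [ 0.5475 -0.2105  0.0612] [0.0013 0.0013]
kb-+ [ 0.5268 -0.2247  0.0364] [0.0018 0.0018]
kb-- [ 0.5267 -0.2956  0.0374] [0.0026 0.0026]
kb+- [ 0.6267 -0.2935  0.0387] [0.0019 0.0019]
kb++ [ 0.6221 -0.2203  0.0361] [0.002 0.002]
tab+ [ 0.5111 -0.054   0.0578] [0.0002 0.0002]
tab- [ 0.5158 -0.2121  0.058 ] [0.0011 0.0011]
A 1 [0.6075 0.2952 0.0849] [0.0017 0.0017] ang 0.61 len 0.0587
B 0 [0.451  0.2967 0.0868] [0.0017 0.0017] ang 0.594 len 0.0556
C 2 [0.4534 0.0774 0.0865] [0.0026 0.0026] ang 0.52 len 0.0576
D 3 [0.633  0.1016 0.0848] [0.0014 0.0014] ang 0.059 len 0.0597
```

```bash
cat > go.py <<'E'
# usage: go.py x y z heading -> dx dy dz (cm) turn, and now
import sys; from h import *
x,y,z,h=map(float,sys.argv[1:5]); s=r.read_state(); P,R=s["position"],s["eef_rot"]
print((R.T@(np.array([x,y,z])-P)*100).round(2),"turn",round(float((np.arctan2(R[1,0],R[0,0])-h+np.pi)%(2*np.pi)-np.pi),3),"at",P.round(4),"w",round(s["width"],4),"F",s["ft_force"].round(1),"t",round(s["t"],1))
E
python3 go.py 0.574 -0.257 0.2 0.025
```

```text
[ 47.3  -21.     2.63] turn 0.274 at [ 0.1838 -0.5969  0.226 ] w 0.0919 F [-0.4  0.1 -0.1] t 0.1
```

```bash
python3 -m handwheel '[[4,-2,1,0.1,1],[9,-4,2,0.2,1],[13,-6,2.6,0.274,1],[18,-8,2.6,0.274,1],[22,-10,2.6,0.274,1],[27,-12,2.6,0.274,1],[31,-14,2.6,0.274,1],[36,-16,2.6,0.274,1],[40,-18,2.6,0.274,1],[44,-20,2.6,0.274,1],[47.3,-21,2.6,0.274,1],[47.3,-21,2.6,0.274,1]]' 20
python3 -m handwheel '[[0,0,0,0,1],[0,0,0,0,1],[0,0,0,0,1]]'
python3 -c "
from h import *
shot('w1')"
python3 go.py 0.54 -0.13 0.2 0.025
```

```text
t: 1.3
position: [0.5783, -0.2516, 0.2]
eef_rot: [[0.999, 0.033, 0.001], [0.033, -0.999, 0.003], [0.002, -0.003, -1.0]]
ft_force: [0.2, 0.3, 0.3]
width: 0.0919
finger_force: 0.0
t: 1.6
position: [0.5731, -0.2589, 0.2007]
eef_rot: [[1.0, 0.022, -0.001], [0.022, -1.0, -0.001], [-0.001, 0.001, -1.0]]
ft_force: [0.2, -0.2, -0.5]
width: 0.0917
finger_force: 0.0
[ -3.03 -12.95   0.07] turn -0.002 at [ 0.5732 -0.2588  0.2008] w 0.092 F [ 0.5  0.1 -0.1] t 1.6
```

```bash
python3 -m handwheel '[[0,-4,0,0,1],[0,-9,0,0,1],[-3,-13,0,0,1],[-3,-13,0,0,1],[-3,-13,0,0,1],[-3,-13,0,0,1]]' |head -2
python3 -c "
from h import *
b=shot('w2'); a=cv2.imread('pics/w1.png')
m=np.vstack([np.clip(i*2.0,0,255).astype(np.uint8)[60:360] for i in(a,b)])
cv2.imwrite('pics/w12.png',m); print(m.shape)"
```

```text
t: 2.25
position: [0.5414, -0.13, 0.2011]
(600, 560, 3)
```

View pics/w12.png

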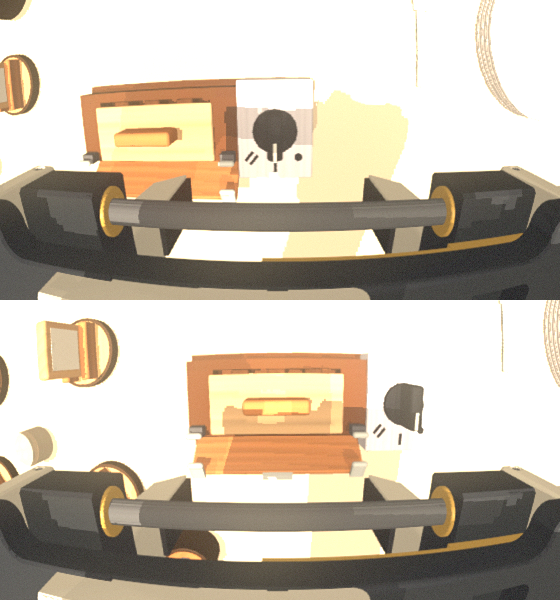

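```bash
cat > m2.py <<'E'
from h import *
p1,p2=pose('w1'),pose('w2')
print("TCP px",wproj(p2[0],p2).round(0),"grasp",wproj(p2[0]-.019*p2[1][:,2],p2).round(0))
mod={"c++":(30,66,46),"c+-":(30,-66,46),"c--":(-30,-66,46),"c-+":(-30,66,46),"r+":(-29,80,64),"r-":(-29,-80,64)}
O={"w1":{"c++":(97,166),"c+-":(211,163),"c--":(214,221),"c-+":(98,221),"r+":(92,217),"r-":(228,218)},
"w2":{"c++":(209,134),"c+-":(343,133),"c--":(343,194),"c-+":(210,194),"r+":(197,193),"r-":(358,193)}}
for n in O:
    g=cv2.cvtColor(cv2.imread(f"pics/{n}.png"),6)
    ks=[k for k in O[n] if k[0]=="c"]
    q=cv2.cornerSubPix(g,np.float32([O[n][k] for k in ks])[:,None],(4,4),(-1,-1),(3,50,.01))[:,0]
    for k,v in zip(ks,q): print(n,k,O[n][k],v.round(1)); O[n][k]=v if np.linalg.norm(v-O[n][k])<3 else O[n][k]
for k in mod: print(k,*[x.round(4) for x in tri([ray("wrist",O[n][k],pose(n)) for n in O])])
def W(v,m): c,s=np.cos(v[2]),np.sin(v[2]); m=np.array(m)/1e3; return np.c_[v[0]+c*m[:,0]-s*m[:,1],v[1]+s*m[:,0]+c*m[:,1],m[:,2]+v[3]]
def f(v,ns=("w1","w2"),ks=list(mod)): return np.concatenate([(wproj(W(v,[mod[k] for k in ks]),pose(n))-[O[n][k] for k in ks]).ravel() for n in ns])
for ns in (("w1",),("w2",),("w1","w2")):
    s=least_squares(f,[.57,-.13,.02,0],kwargs=dict(ns=ns),loss="soft_l1"); print(ns,s.x.round(4),np.abs(s.fun).max().round(1))
X,e=tri([ray("wrist",(275,190),p1),ray("wrist",(403,167),p2)]); print("knob",X,e)
E
python3 m2.py
```

```text
TCP px [[276. 254.]] grasp [[275. 270.]]Traceback (most recent call last):
  File "m2.py", line 10, in <module>
    q=cv2.cornerSubPix(g,np.float32([O[n][k] for k in ks])[:,None],(4,4),(-1,-1),(3,50,.01))[:,0]
      ~~~~~~~~~~~~~~~~^^^^^^^^^^^^^^^^^^^^^^^^^^^^^^^^^^^^^^^^^^^^^^^^^^^^^^^^^^^^^^^^^^^^^^
cv2.error: OpenCV(4.12.0) :-1: error: (-5:Bad argument) in function 'cornerSubPix'
> Overload resolution failed:
>  - Layout of the output array corners is incompatible with cv::Mat
>  - Expected Ptr<cv::UMat> for argument 'corners'
```

```bash
sed -i 's/np.float32(\[O\[n\]\[k\] for k in ks\])\[:,None\]/np.ascontiguousarray(np.array([O[n][k] for k in ks],np.float32).reshape(-1,1,2))/' m2.py; python3 m2.py
```

```text
TCP px [[276. 254.]] grasp [[275. 270.]]
w1 c++ (97, 166) [ 95.6 168.2]
w1 c+- (211, 163) [210.  162.4]
w1 c-- (214, 221) [213.5 220.3]
w1 c-+ (98, 221) [101.2 219.8]
w2 c++ (209, 134) [208.7 134.8]
w2 c+- (343, 133) [342.5 133.4]
w2 c-- (343, 194) [341.5 193.1]
w2 c-+ (210, 194) [211.1 194.5]Traceback (most recent call last):
  File "m2.py", line 12, in <module>
    for k in mod: print(k,*[x.round(4) for x in tri([ray("wrist",O[n][k],pose(n)) for n in O])])
                            ^^^^^^^
AttributeError: 'list' object has no attribute 'round'. Did you mean: 'count'?
```

```bash
sed -i 's/\*\[x.round(4) for x in/*[np.round(x,4) for x in/' m2.py; python3 m2.py | tail -10
```

```text
c++ [ 0.5985 -0.0634  0.0468] [0.0002 0.0002]
c+- [ 0.6029 -0.1931  0.0451] [0. 0.]
c-- [ 0.5436 -0.1954  0.0448] [0.0001 0.0001]
c-+ [ 0.5424 -0.0676  0.0588] [0.0004 0.0004]
r+ [ 0.5408 -0.0493  0.0421] [0.0011 0.0011]
r- [ 0.5461 -0.2113  0.0482] [0.0014 0.0014]
('w1',) [ 0.5705 -0.1277  0.0419 -0.0056] 7.3
('w2',) [ 0.5709 -0.1293  0.0343 -0.0083] 3.4
('w1', 'w2') [ 0.5709 -0.1288  0.0372 -0.0057] 6.6
knob [ 0.57485358 -0.25799961  0.0464412 ] [np.float64(0.0018789986303233157), np.float64(0.001878998630323507)]
```

```bash
python3 go.py 0.5755 -0.2578 0.1 0.035; python3 -c "
from h import *
print(r.read_state()['qpos'].round(2))"
```

```text
[ 3.11 12.83 10.12] turn -0.013 at [ 0.5415 -0.1302  0.201 ] w 0.0918 F [ 0.7 -0.1  0.5] t 2.3
[ 0.21  0.35 -0.09  1.77  0.04  1.02 -1.44]
```

```bash
python3 -m handwheel '[[1,4,0,-0.013,0.45],[2,8,0,-0.013,0.45],[3.1,12.8,1,-0.013,0.45],[3.1,12.8,5,-0.013,0.45],[3.1,12.8,9,-0.013,0.45],[3.1,12.8,10.1,-0.013,0.45],[3.1,12.8,10.1,-0.013,0.45],[3.1,12.8,10.1,-0.013,0.45]]' 20 | head -2; python3 go.py 0.5755 -0.2578 0.058 0.035
```

```text
t: 3.1
position: [0.5762, -0.2561, 0.1012]
[-0.08  0.17  4.32] turn 0.002 at [ 0.5762 -0.2561  0.1012] w 0.0417 F [-0.9 -0.4  1. ] t 3.1
```

```bash
python3 -m handwheel '[[-0.1,0.1,2,0,0.45],[-0.1,0.1,3.5,0,0.45],[-0.1,0.1,4.3,0,0.45],[-0.1,0.1,4.3,0,0.45],[-0.1,0.1,4.3,0,0.1],[-0.1,0.1,4.3,0,0.1],[-0.1,0.1,4.3,0,0.1],[-0.1,0.1,4.3,0,0.1],[-0.1,0.1,4.3,0,0.1]]' 20; python3 go.py 0.5755 -0.2578 0.058 0.775
```

```text
t: 4.0
position: [0.5745, -0.2566, 0.0571]
eef_rot: [[0.999, 0.038, 0.001], [0.038, -0.999, -0.0], [0.001, 0.0, -1.0]]
ft_force: [-0.6, -0.4, 2.7]
width: 0.0137
finger_force: 20.0
[ 0.1   0.13 -0.09] turn -0.737 at [ 0.5745 -0.2566  0.0571] w 0.0137 F [-0.6 -0.4  2.7] t 4.0
```

```bash
python3 -m handwheel '[[0,0,0,-0.12,0.1],[0,0,0,-0.24,0.1],[0,0,0,-0.36,0.1],[0,0,0,-0.48,0.1],[0,0,0,-0.6,0.1],[0,0,0,-0.7,0.1],[0,0,0,-0.72,0.1],[0,0,0,-0.72,0.1],[0,0,0,-0.72,0.1],[0,0,0,-0.72,0.35],[0,0,0,-0.72,0.35],[0,0,0,-0.72,0.35]]' 20
python3 -m handwheel '[[0,0,-1,0,0.35],[0,0,-4,0,0.35],[0,0,-8,0,0.35],[0,0,-10,0,0.35],[0,0,-10,0,0.35]]' | head -2; python3 go.py 0.5712 -0.130 0.1 1.606;  python3 go.py 0.5712 -0.130 0.1 -1.536; python3 -c "
from h import *
print(r.read_state()['qpos'].round(2)); cv2.imwrite('pics/t1.png',r.grab_frame('top'))
m=crop(cv2.imread('pics/t1.png'),330,410,165,225,5,2.2);cv2.imwrite('pics/t1c.png',m)"
```

```text
t: 5.2
position: [0.5739, -0.2559, 0.0566]
eef_rot: [[0.727, 0.687, -0.001], [0.687, -0.727, 0.001], [-0.0, -0.001, -1.0]]
ft_force: [0.1, 0.7, 0.8]
width: 0.0304
finger_force: 0.0
t: 5.7
position: [0.5763, -0.2568, 0.1612]
[ 8.32 -9.6   6.09] turn -0.848 at [ 0.5763 -0.2568  0.1612] w 0.032 F [ 0.8 -0.7 -0.1] t 5.7
[ 8.32 -9.6   6.09] turn 2.294 at [ 0.5763 -0.2568  0.1612] w 0.032 F [ 0.8 -0.7 -0.1] t 5.7
[ 0.51  0.52 -0.27  1.63  0.15  1.01 -0.61]
```

```bash
python3 -m handwheel '[[2,-2,0,-0.15,0.5],[4,-4.5,0,-0.3,0.5],[6,-7,0,-0.45,0.5],[8.3,-9.6,0,-0.6,0.5],[8.3,-9.6,2,-0.75,0.5],[8.3,-9.6,5,-0.848,0.5],[8.3,-9.6,6,-0.848,0.5],[8.3,-9.6,6,-0.848,0.5],[8.3,-9.6,6,-0.848,0.5]]' 20 | head -2;  python3 go.py 0.5712 -0.130 0.053 1.606
```

```text
t: 6.65
position: [0.5687, -0.1298, 0.0971]
[-0.03  0.25  4.41] turn -0.003 at [ 0.5687 -0.1298  0.0971] w 0.0459 F [-1.8  0.7  0.3] t 6.7
```

View pics/t1c.png

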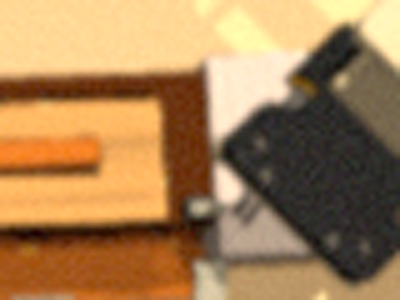

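The arm hid the knob in that crop (gripper over the knob block at ~(300,150)); I'll check the knob later. Now I grip the cover.

```bash
python3 -m handwheel '[[0,0.2,2,0,0.5],[0,0.2,3.5,0,0.5],[0,0.2,4.4,0,0.5],[0,0.2,4.4,0,0.5],[0,0.2,4.4,0,0.1],[0,0.2,4.4,0,0.1],[0,0.2,4.4,0,0.1],[0,0.2,4.4,0,0.1],[0,0.2,4.4,0,0.1]]' 25
python3 -m handwheel '[[0,0.2,-2,0,0.1],[0,0.2,-6,0,0.1],[0,0.2,-10,0,0.1],[0,0.2,-10,0,0.1]]' 25;  python3 go.py 0.47 -0.42 0.15 1.57
```

```text
t: 7.55
position: [0.5708, -0.1297, 0.0531]
eef_rot: [[-0.035, 0.999, 0.001], [0.999, 0.035, -0.0], [-0.0, 0.001, -1.0]]
ft_force: [0.5, -0.7, 3.1]
width: 0.0133
finger_force: 25.0
t: 7.95
position: [0.5757, -0.1294, 0.1581]
eef_rot: [[-0.035, 0.999, 0.009], [0.999, 0.035, -0.001], [-0.002, 0.008, -1.0]]
ft_force: [0.9, -0.5, -1.5]
width: 0.0137
finger_force: 25.0
[-28.67 -11.59   0.76] turn 0.036 at [ 0.5757 -0.1294  0.1581] w 0.0137 F [ 0.9 -0.5 -1.5] t 8.0
```

```bash
python3 -m handwheel '[[-4,-1.5,0,0.036,0.1],[-8,-3,0,0.036,0.1],[-12,-5,0,0.036,0.1],[-16,-7,0,0.036,0.1],[-20,-9,0,0.036,0.1],[-24.5,-10.5,0,0.036,0.1],[-28.7,-11.6,0,0.036,0.1],[-28.7,-11.6,4,0.036,0.1],[-28.7,-11.6,8,0.036,0.1],[-28.7,-11.6,12,0.036,0.1],[-28.7,-11.6,12,0.036,0.1],[-28.7,-11.6,12,0.036,0.1]]' 25;  python3 go.py 0.47 -0.42 0.0145 1.57
```

```text
t: 9.15
position: [0.4664, -0.42, 0.0327]
eef_rot: [[0.001, 1.0, -0.001], [1.0, -0.001, 0.001], [0.001, -0.001, -1.0]]
ft_force: [0.6, -1.0, -0.8]
width: 0.0137
finger_force: 25.0
[-0.01  0.36  1.82] turn 0.0 at [ 0.4664 -0.42    0.0327] w 0.0137 F [ 0.6 -1.  -0.8] t 9.2
```

```bash
python3 -m handwheel '[[0,0,0.8,0,0.1],[0,0,1.4,0,0.1],[0,0,1.8,0,0.1],[0,0,1.8,0,0.1],[0,0,1.8,0,0.1]]' 25; python3 -m handwheel '[[0,0,0,0,0.4],[0,0,0,0,0.5],[0,0,0,0,0.5],[0,0,-2,0,0.5],[0,0,-6,0,0.5],[0,0,-10,0,0.5],[0,0,-14,0,0.8],[0,0,-18,0,0.8],[0,0,-18,0,0.8]]' ;python3 go.py 0.4534 0.0774 0.22 0.52; python3 -c "
from h import *
cv2.imwrite('pics/t2.png',r.grab_frame('top'));a=cv2.imread('pics/t2.png')
print(r.read_state()['qpos'].round(2))
cv2.imwrite('pics/t2c.png',crop(a,285,455,165,305,4,2.2))"
```

```text
t: 9.65
position: [0.4667, -0.4205, 0.0151]
eef_rot: [[0.001, 1.0, 0.0], [1.0, -0.001, -0.0], [-0.0, 0.0, -1.0]]
ft_force: [0.7, 0.1, -1.5]
width: 0.0139
finger_force: 25.0
t: 10.55
position: [0.4695, -0.4219, 0.2011]
eef_rot: [[0.001, 1.0, 0.008], [1.0, -0.001, -0.006], [-0.006, 0.008, -1.0]]
ft_force: [0.7, -0.6, -0.1]
width: 0.0656
finger_force: 0.0
[49.91 -1.65 -2.21] turn 1.05 at [ 0.4695 -0.4219  0.2011] w 0.0656 F [ 0.7 -0.6 -0.1] t 10.6
[ 0.95  0.51 -0.45  1.57  0.24  1.11  0.44]
```

View pics/t2c.png

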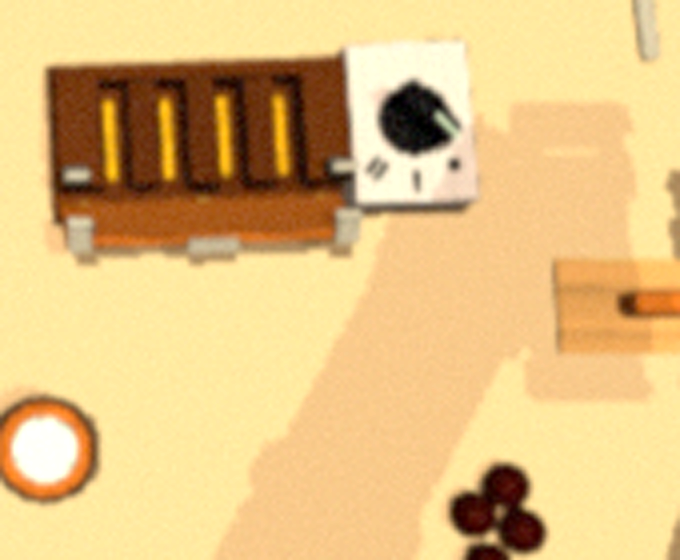

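```bash
python3 go.py 0.384 0.038 0.17 0.52
```

```text
[45.93 -8.49  2.59] turn 1.05 at [ 0.4682 -0.4213  0.1981] w 0.0692 F [-0.1 -0.4 -0.4] t 10.6
```

```bash
python3 -m handwheel '[[4,-1,0,0.14,0.6],[8,-2,0,0.28,0.6],[12,-3,0,0.42,0.6],[17,-4,0,0.56,0.6],[22,-5,0,0.7,0.6],[27,-6,0,0.84,0.6],[32,-7,0,0.98,0.6],[36.5,-8.5,1,1.05,0.6],[41.5,-8.5,2,1.05,0.6],[45.9,-8.5,2.6,1.05,0.6],[45.9,-8.5,2.6,1.05,0.6],[45.9,-8.5,2.6,1.05,0.6]]' 25|head -2; python3 -m handwheel '[[0,0,0,0,0.6],[0,0,0,0,0.6],[0,0,0,0,0.6],[0,0,0,0,0.6]]' | head -2; python3 -c "
from h import *
shot('C1')"; python3 -m handwheel '[[4,0,0,0,0.6],[4.5,0,0,0,0.6],[4.5,0,0,0,0.6],[4.5,0,0,0,0.6],[4.5,0,0,0,0.6],[4.5,0,0,0,0.6]]' | head -2; python3 -c "
from h import *
shot('C2')"; python3 go.py 0.573 0.096 0.17 0.06
```

```text
t: 11.8
position: [0.3813, 0.0396, 0.168]
t: 12.2
position: [0.3822, 0.0379, 0.1687]
t: 12.85
position: [0.4206, 0.0605, 0.1687]
[14.98  4.48 -0.13] turn 0.459 at [0.4207 0.0606 0.1688] w 0.055 F [-0.7  0.8 -0.5] t 12.9
```

```bash
python3 -m handwheel '[[4,1,0,0.12,0.6],[8,2,0,0.24,0.6],[12,3,0,0.36,0.6],[13.2,3.5,0,0.46,0.6],[13.2,3.5,0,0.46,0.6],[13.2,3.5,0,0.46,0.6],[13.2,3.5,0,0.46,0.6],[13.2,3.5,0,0.46,0.6]]' 25|head -2; python3 -c "
from h import *
shot('D1')"; python3 -m handwheel '[[4,0,0,0,0.6],[4.5,0,0,0,0.6],[4.5,0,0,0,0.6],[4.5,0,0,0,0.6],[4.5,0,0,0,0.6],[4.5,0,0,0,0.6]]' | head -2; python3 -c "
from h import *
shot('D2')"; python3 go.py 0.542 0.249 0.17 0.6
```

```text
t: 13.7
position: [0.5522, 0.0958, 0.1689]
t: 14.35
position: [0.5974, 0.0989, 0.1689]
[ -4.64 -15.32  -0.11] turn -0.54 at [0.5975 0.0989 0.1689] w 0.0551 F [-0.2  0.7  0. ] t 14.4
```

```bash
python3 -m handwheel '[[-1,-4,0,-0.12,0.6],[-2,-8,0,-0.24,0.6],[-3,-12,0,-0.36,0.6],[-4.6,-15.3,0,-0.5,0.6],[-4.6,-15.3,0,-0.54,0.6],[-4.6,-15.3,0,-0.54,0.6],[-4.6,-15.3,0,-0.54,0.6],[-4.6,-15.3,0,-0.54,0.6]]' 25|head -2; python3 -c "
from h import *
shot('A1')"; python3 -m handwheel '[[4,0,0,0,0.6],[4.5,0,0,0,0.6],[4.5,0,0,0,0.6],[4.5,0,0,0,0.6],[4.5,0,0,0,0.6],[4.5,0,0,0,0.6]]' | head -2; python3 -c "
from h import *
shot('A2')"; python3 go.py 0.385 0.252 0.17 0.6
```

```text
t: 15.2
position: [0.5436, 0.2476, 0.1686]
t: 15.85
position: [0.5798, 0.2738, 0.1689]
[-17.32  -9.19  -0.11] turn -0.001 at [0.5799 0.2738 0.1689] w 0.0551 F [-0.2  0.1  0.4] t 15.9
```

```bash
python3 -m handwheel '[[-4,-2,0,0,0.6],[-8,-4,0,0,0.6],[-12,-6,0,0,0.6],[-16,-8,0,0,0.6],[-17.3,-9.2,0,0,0.6],[-17.3,-9.2,0,0,0.6],[-17.3,-9.2,0,0,0.6],[-17.3,-9.2,0,0,0.6]]' 25|head -2; python3 -c "
from h import *
shot('B1')"; python3 -m handwheel '[[4,0,0,0,0.6],[4.5,0,0,0,0.6],[4.5,0,0,0,0.6],[4.5,0,0,0,0.6],[4.5,0,0,0,0.6],[4.5,0,0,0,0.6]]' | head -2; python3 -c "
from h import *
shot('B2'); r.read_state(); cv2.imwrite('pics/t3.png',r.grab_frame('top'))
X={'C':(.4534,.0774,.09),'D':(.633,.1016,.09),'A':(.6075,.2952,.09),'B':(.451,.2967,.09)}
rows=[]
import json; off={}
for v in '12':
    row=[]
    for k in X:
        im=cv2.imread(f'pics/{k}{v}.png'); u=wproj(np.array(X[k]),pose(k+v))[0].round().astype(int)
        x0=int(np.clip(u[0]-40,0,480)); y0=int(np.clip(u[1]-55,0,310)); off[k+v]=(x0,y0)
        c=cv2.resize(im[y0:y0+110,x0:x0+80],None,fx=2.5,fy=2.5,interpolation=cv2.INTER_CUBIC); row.append(np.clip(c*1.3,0,255).astype(np.uint8))
    rows.append(np.hstack(row))
json.dump(off,open('off.json','w')); m=np.vstack(rows); print(m.shape,off); cv2.imwrite('pics/mont.png',m)"
```

```text
t: 16.7
position: [0.3869, 0.2528, 0.1688]
t: 17.35
position: [0.4222, 0.2776, 0.1688]
(550, 800, 3) {'C1': (238, 50), 'D1': (235, 50), 'A1': (231, 52), 'B1': (236, 55), 'C2': (239, 110), 'D2': (236, 112), 'A2': (234, 113), 'B2': (237, 113)}
```

View pics/mont.png

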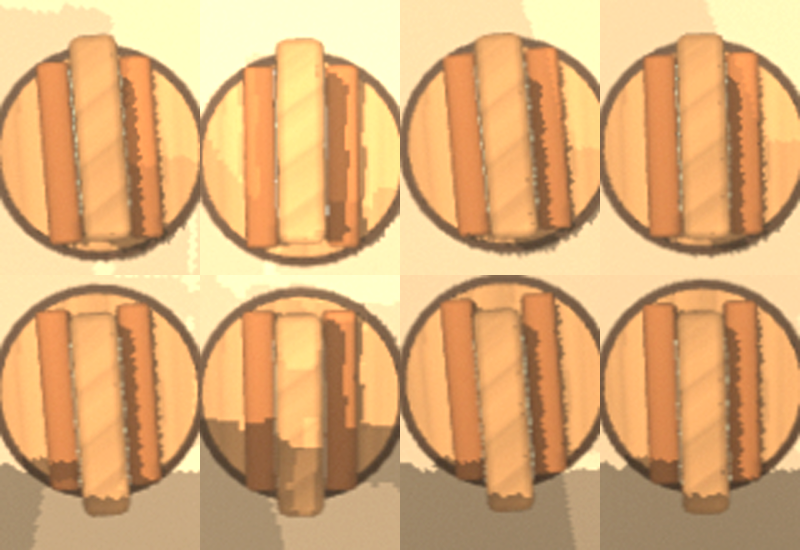

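```bash
cat > m3.py <<'E'
from h import *
import json; off=json.load(open('off.json'))
Q={"C1":[(70,37),(116,35),(127,236),(85,238)],"D1":[(276,40),(322,39),(323,240),(280,243)],"A1":[(476,35),(521,33),(534,234),(492,236)],"B1":[(678,35),(722,33),(727,234),(686,236)],
"C2":[(73,315),(116,313),(129,512),(86,514)],"D2":[(276,312),(322,311),(322,512),(280,514)],"A2":[(476,312),(520,310),(534,508),(490,511)],"B2":[(678,314),(723,312),(728,512),(686,514)]}
for i,k in enumerate("CDAB"):
    px={v:(np.array(Q[k+v])-[200*i,275*(v=="2")])/2.5+off[k+v] for v in "12"}
    X,e=tri([ray("wrist",px[v].mean(0),pose(k+v)) for v in "12"])
    for v in "12":
        P=[plane("wrist",p,.095,pose(k+v)) for p in px[v]]; d=P[0]+P[1]-P[2]-P[3]; w=P[0]+P[3]-P[1]-P[2]
        print(k,v,"plane",np.mean(P,0).round(4),"ang",np.arctan2(d[1],d[0]).round(3),"len",(np.linalg.norm(d)/2).round(4),"thk",(np.linalg.norm(w)/2).round(4))
    print(k,"tri",X.round(4),np.round(e,4))
E
python3 m3.py
```

```text
C 1 plane [0.4533 0.0773 0.095 ] ang 0.582 len 0.0581 thk 0.0125
C 2 plane [0.4538 0.0769 0.095 ] ang 0.586 len 0.0581 thk 0.0124
C tri [0.4535 0.0771 0.0901] [0.0003 0.0003]
D 1 plane [0.6321 0.1016 0.095 ] ang 0.073 len 0.0583 thk 0.0126
D 2 plane [0.6332 0.1013 0.095 ] ang 0.07 len 0.0589 thk 0.0127
D tri [0.6325 0.1015 0.0858] [0.0002 0.0002]
A 1 plane [0.6089 0.2945 0.095 ] ang 0.668 len 0.0581 thk 0.0123
A 2 plane [0.6092 0.2941 0.095 ] ang 0.669 len 0.0581 thk 0.0127
A tri [0.609  0.2943 0.0916] [0.0002 0.0002]
B 1 plane [0.452  0.2964 0.095 ] ang 0.631 len 0.058 thk 0.0121
B 2 plane [0.4519 0.296  0.095 ] ang 0.633 len 0.0585 thk 0.0126
B tri [0.452  0.2962 0.0929] [0.0001 0.0001]
```

```bash
python3 go.py 0.452 0.2962 0.062 0.632
python3 - <<'E'
from h import *
a,b=[cv2.imread(f"pics/{n}.png").astype(int) for n in("top0","t3")]
for k,X in dict(C=(.4535,.0771),D=(.6325,.1015),A=(.609,.2943),B=(.452,.2962)).items():
    u=proj("top",(*X,.03))[0].astype(int); d=np.abs(a-b).sum(2)[u[1]-22:u[1]+22,u[0]-22:u[0]+22]; print(k,u,(d>60).sum())
E
```

```text
[ 3.49  0.14 10.69] turn -0.032 at [0.4223 0.2777 0.1689] w 0.055 F [-0.4  0.5  0.3] t 17.4
C [250 245] 75
D [241 174] 15
A [163 183] 9
B [160 246] 1502
```

```bash
python3 -m handwheel '[[3.5,0.1,0,-0.032,0.6],[3.5,0.1,3,-0.032,0.6],[3.5,0.1,6,-0.032,0.6],[3.5,0.1,9,-0.032,0.6],[3.5,0.1,10.7,-0.032,0.6],[3.5,0.1,10.7,-0.032,0.6],[3.5,0.1,10.7,-0.032,0.6],[3.5,0.1,10.7,-0.032,0.08],[3.5,0.1,10.7,-0.032,0.08],[3.5,0.1,10.7,-0.032,0.08],[3.5,0.1,10.7,-0.032,0.08],[3.5,0.1,10.7,-0.032,0.08]]' 20;  python3 go.py 0.573 -0.184 0.2 0.035
```

```text
t: 18.65
position: [0.4521, 0.2969, 0.062]
eef_rot: [[0.807, 0.59, 0.0], [0.59, -0.807, 0.0], [0.0, 0.0, -1.0]]
ft_force: [-0.3, -0.7, 0.0]
width: 0.0197
finger_force: 0.0
[-18.64  45.95 -13.81] turn 0.597 at [0.4521 0.2969 0.062 ] w 0.0197 F [-0.3 -0.7  0. ] t 18.6
```

```bash
python3 -m handwheel '[[0,0,0,0,0.08],[0,0,0,0,0.08],[0,0,0,0,0.08],[0,0,-1,0,0.08],[0,0,-3,0,0.08],[0,0,-6,0,0.08],[0,0,-9,0,0.08],[0,0,-12,0,0.08],[0,0,-12,0,0.08]]' 20;  python3 go.py 0.515 -0.13 0.2 0.035
```

```text
t: 19.55
position: [0.4535, 0.2988, 0.1862]
eef_rot: [[0.807, 0.591, 0.005], [0.591, -0.807, 0.004], [0.007, 0.0, -1.0]]
ft_force: [-0.3, 0.7, -1.2]
width: 0.014
finger_force: 20.0
[-20.35  38.23  -1.52] turn 0.597 at [0.4535 0.2988 0.1862] w 0.014 F [-0.3  0.7 -1.2] t 19.6
```

```bash
python3 -m handwheel '[[-2,3.5,-0.5,0.06,0.08],[-4,7,-1.5,0.12,0.08],[-6,10.5,-1.5,0.18,0.08],[-8,14,-1.5,0.24,0.08],[-10,18,-1.5,0.3,0.08],[-12,22,-1.5,0.36,0.08],[-14,26,-1.5,0.42,0.08],[-16,30,-1.5,0.48,0.08],[-18,34,-1.5,0.54,0.08],[-20.4,38.2,-1.5,0.597,0.08],[-20.4,38.2,-1.5,0.597,0.08],[-20.4,38.2,-1.5,0.597,0.08]]' 20|head -2; python3 -m handwheel '[[0,0,0,0,0.08],[0,0,0,0,0.08],[0,0,0,0,0.08],[0,0,0,0,0.08]]' | head -2; python3 -c "
from h import *
shot('S1'); a=cv2.imread('pics/S1.png'); cv2.imwrite('pics/S1c.png',crop(a,170,450,70,270,2.8,1.5))"
```

```text
t: 20.75
position: [0.5124, -0.1329, 0.1961]
t: 21.15
position: [0.5129, -0.131, 0.1968]
```

View pics/S1c.png

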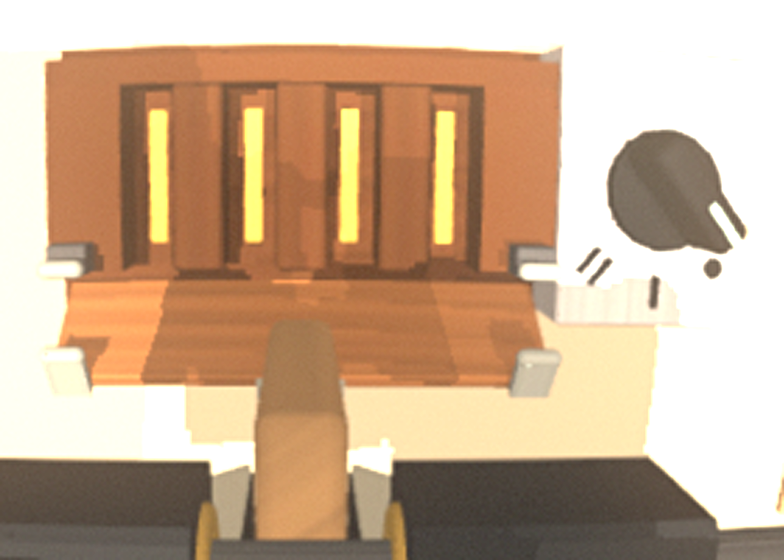

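```bash
cat > m4.py <<'E'
from h import *
p=pose('S1'); print(p[0].round(4),np.arctan2(p[1][1,0],p[1][0,0]).round(4))
q=lambda u:np.array(u)/2.8+[170,70]
O=[((121,86),(33,63,40)),((484,87),(33,-63,40)),((122,267),(-33,63,40)),((484,268),(-33,-63,40)),((174,86),(33,45,40)),((431,87),(33,-45,40)),
((159,175),(0,54,10)),((253.5,175),(0,18,10)),((349,175),(0,-18,10)),((444.5,175),(0,-54,10))]
m=np.array([o[1] for o in O])/1e3; u=np.array([q(o[0]) for o in O])
def f(v,z=0): c,s=np.cos(v[2]),np.sin(v[2]); return (wproj(np.c_[v[0]+c*m[:,0]-s*m[:,1],v[1]+s*m[:,0]+c*m[:,1],m[:,2]+(v[3] if len(v)>3 else 0)],p)-u).ravel()
for x0 in ([.57,-.13,.03],[.57,-.13,.03,0]):
    s=least_squares(f,x0); print(s.x.round(4)); print((s.fun.reshape(-1,2)*2.8).round(1).tolist())
for uu,d in O: print(d,plane("wrist",q(uu),d[2]/1e3,p).round(4))
# held light: top-front face mid, where it sits in tool y
for c in ((300,325),): print("held",wproj(p[0]+p[1]@np.array([.03,0,-.033]),p),wproj(p[0]+p[1]@np.array([.03,0,.047]),p),q(c))
E
python3 m4.py
```

```text
[ 0.5129 -0.131   0.1968] 0.0362
[ 0.5724 -0.1304  0.0356]
[[-0.9, -1.5], [0.7, -1.8], [1.4, 4.9], [-3.2, 4.4], [-2.6, -3.3], [2.5, -3.8], [0.6, 0.8], [0.8, -0.5], [1.0, -0.4], [0.1, 1.3]]
[ 0.5724 -0.1304  0.0356 -0.0025]
[[0.5, -0.9], [-0.8, -1.3], [2.8, 4.0], [-4.6, 3.5], [-1.6, -2.7], [1.4, -3.3], [1.6, 0.7], [1.1, -0.7], [0.6, -0.5], [-1.0, 1.1]]
(33, 63, 40) [ 0.6026 -0.0666  0.04  ]
(33, -63, 40) [ 0.607 -0.192  0.04 ]
(-33, 63, 40) [ 0.5389 -0.0681  0.04  ]
(-33, -63, 40) [ 0.5433 -0.1956  0.04  ]
(33, 45, 40) [ 0.6026 -0.0852  0.04  ]
(33, -45, 40) [ 0.6056 -0.1734  0.04  ]
(0, 54, 10) [ 0.5708 -0.0762  0.01  ]
(0, 18, 10) [ 0.5716 -0.1121  0.01  ]
(0, -18, 10) [ 0.5729 -0.1481  0.01  ]
(0, -54, 10) [ 0.5748 -0.1843  0.01  ]
held [[275.15553245 216.88934779]] [[275.91558647 182.48333895]] [277.14285714 186.07142857]
```

```bash
python3 -m handwheel '[[2,2,2,0,0.08],[4,4,4,0,0.08],[6.2,5.1,6,0,0.08],[6.2,5.1,7,0,0.08],[6.2,5.1,7,0,0.08],[6.2,5.1,7,0,0.08],[6.2,5.1,7,0,0.08],[6.2,5.1,7,0,0.08]]' 20|head -2; python3 go.py 0.573 -0.1838 0.0575 0.0356;  python3 go.py 0.573 -0.1838 0.0575 0.0356
```

```text
t: 22.0
position: [0.5768, -0.1804, 0.1279]
[-0.41  0.32  7.04] turn -0.001 at [ 0.5768 -0.1804  0.1279] w 0.0139 F [-0.4  1.  -0.2] t 22.0
[-0.41  0.32  7.04] turn -0.001 at [ 0.5768 -0.1804  0.1279] w 0.0139 F [-0.4  1.  -0.2] t 22.0
```

```bash
python3 -m handwheel '[[-0.4,0.32,0,0,0.08],[-0.4,0.32,0,0,0.08],[-0.4,0.32,1.5,0,0.08],[-0.4,0.32,2.5,0,0.08],[-0.4,0.32,3.5,0,0.08],[-0.4,0.32,4.5,0,0.08],[-0.4,0.32,5.5,0,0.08],[-0.4,0.32,6.3,0,0.08],[-0.4,0.32,7,0,0.08],[-0.4,0.32,7,0,0.08],[-0.4,0.32,7,0,0.08]]' 20; python3 go.py 0.573 -0.1838 0.0575 0.0356
```

```text
t: 23.1
position: [0.5729, -0.184, 0.0566]
eef_rot: [[0.999, 0.035, 0.0], [0.035, -0.999, 0.0], [0.0, -0.0, -1.0]]
ft_force: [-0.3, 0.4, -1.7]
width: 0.0139
finger_force: 20.0
[ 0.01 -0.01 -0.09] turn -0.001 at [ 0.5729 -0.184   0.0566] w 0.0139 F [-0.3  0.4 -1.7] t 23.1
```

```bash
cat > chk.py <<'E'
from h import *
a=cv2.imread("pics/top0.png"); b=r.grab_frame("top"); cv2.imwrite("pics/tlast.png",b)
for k,X in dict(C=(.4535,.0771),D=(.6325,.1015),A=(.609,.2943),B=(.452,.2962)).items():
    u=proj("top",(*X,.03))[0].astype(int); t=a[u[1]-20:u[1]+20,u[0]-20:u[0]+20]; w=b[u[1]-50:u[1]+50,u[0]-50:u[0]+50]
    R=cv2.matchTemplate(w,t,cv2.TM_CCOEFF_NORMED); _,v,_,l=cv2.minMaxLoc(R); print(k,"shift px",l[0]-30,l[1]-30,round(v,2),"score at 0",round(float(R[30,30]),2))
E
python3 -m handwheel '[[0,0,0,0,0.15],[0,0,0,0,0.22],[0,0,0,0,0.22],[0,0,-1,0,0.22],[0,0,-4,0,0.22],[0,0,-8,0,0.22],[0,0,-11,0,0.4],[0,0,-11,0,0.6],[0,0,-11,0,0.6]]' 20; python3 chk.py; python3 go.py 0.424 0.058 0.17 0.584
```

```text
t: 24.0
position: [0.5732, -0.1841, 0.168]
eef_rot: [[0.999, 0.035, 0.002], [0.035, -0.999, -0.001], [0.002, 0.001, -1.0]]
ft_force: [-0.7, 0.1, -0.6]
width: 0.0398
finger_force: 0.0
C shift px 0 0 1.0 score at 0 1.0
D shift px 0 0 1.0 score at 0 1.0
A shift px 0 0 1.0 score at 0 1.0
B shift px 0 0 0.81 score at 0 0.81
[-14.   -24.7   -0.32] turn -0.549 at [ 0.5725 -0.184   0.1668] w 0.0435 F [-0.2  0.1 -0.9] t 24.1
```

```bash
python3 go.py 0.4535 0.0771 0.12 0.584; python3 -m handwheel '[[-1.5,-4,0,-0.1,0.6],[-3,-8,0,-0.2,0.6],[-4.5,-12,0,-0.3,0.6],[-6,-16,0,-0.4,0.6],[-8,-20,0,-0.5,0.6],[-9.5,-24,0,-0.549,0.6],[-11,-26.5,0,-0.549,0.6],[-11,-26.5,2,-0.549,0.6],[-11,-26.5,4,-0.549,0.6],[-11,-26.5,4,-0.549,0.6],[-11,-26.5,4,-0.549,0.6],[-11,-26.5,4,-0.549,0.6]]' 20|head -2; python3 go.py 0.4535 0.0771 0.062 0.584
```

```text
[-10.99 -26.51   4.68] turn -0.549 at [ 0.5725 -0.184   0.1668] w 0.0435 F [-0.2  0.1 -0.9] t 24.1
t: 25.25
position: [0.454, 0.077, 0.1272]
[-0.04 -0.03  6.52] turn -0.001 at [0.454  0.077  0.1272] w 0.055 F [0.  0.8 0.6] t 25.2
```

```bash
python3 -m handwheel '[[0,0,2.5,0,0.5],[0,0,5,0,0.4],[0,0,6.5,0,0.3],[0,0,6.5,0,0.3],[0,0,6.5,0,0.08],[0,0,6.5,0,0.08],[0,0,6.5,0,0.08],[0,0,6.5,0,0.08],[0,0,6.5,0,0.08],[0,0,6.5,0,0.08],[0,0,6.5,0,0.08]]' 20|sed -n '2p;5,9p'; python3 -m handwheel '[[0,0,-1,0,0.08],[0,0,-3,0,0.08],[0,0,-6,0,0.08],[0,0,-9.5,0,0.08],[0,0,-9.5,0,0.08]]' 20;  python3 go.py 0.5715 -0.1478 0.16 0.0356
```

```text
position: [0.4545, 0.0772, 0.0628]
width: 0.0137
finger_force: 20.0
t: 26.85
position: [0.456, 0.0781, 0.1613]
eef_rot: [[0.834, 0.551, 0.007], [0.551, -0.834, 0.001], [0.007, 0.003, -1.0]]
ft_force: [0.7, 0.1, -1.9]
width: 0.0139
finger_force: 20.0
[-2.82 25.21  0.18] turn 0.548 at [0.456  0.0781 0.1613] w 0.0139 F [ 0.7  0.1 -1.9] t 26.9
```

```bash
python3 -m handwheel '[[-0.4,4,0,0.1,0.08],[-0.8,8,0,0.2,0.08],[-1.2,12,0,0.3,0.08],[-1.6,16,0,0.4,0.08],[-2.2,20,0,0.5,0.08],[-2.6,23.5,0,0.548,0.08],[-2.8,25.2,0,0.548,0.08],[-2.8,25.2,2,0.548,0.08],[-2.8,25.2,3.5,0.548,0.08],[-2.8,25.2,3.5,0.548,0.08],[-2.8,25.2,3.5,0.548,0.08],[-2.8,25.2,3.5,0.548,0.08]]' 20|head -2; python3 go.py 0.5715 -0.1478 0.058 0.0356
```

```text
t: 28.05
position: [0.5697, -0.1483, 0.1227]
[ 0.18 -0.04  6.47] turn 0.001 at [ 0.5697 -0.1483  0.1227] w 0.014 F [ 0.4  1.  -0.8] t 28.1
```

```bash
python3 -m handwheel '[[0.15,0,0,0,0.08],[0.15,0,1,0,0.08],[0.15,0,2,0,0.08],[0.15,0,3,0,0.08],[0.15,0,4,0,0.08],[0.15,0,5,0,0.08],[0.15,0,5.8,0,0.08],[0.15,0,6.4,0,0.08],[0.15,0,6.4,0,0.08],[0.15,0,6.4,0,0.08]]' 20; python3 go.py 0.5715 -0.1478 0.058 0.0356
```

```text
t: 29.05
position: [0.5708, -0.1486, 0.0576]
eef_rot: [[0.999, 0.036, 0.0], [0.036, -0.999, 0.0], [0.0, -0.0, -1.0]]
ft_force: [-0.7, 0.3, -0.8]
width: 0.0138
finger_force: 20.0
[ 0.08 -0.08 -0.04] turn 0.0 at [ 0.5708 -0.1486  0.0576] w 0.0138 F [-0.7  0.3 -0.8] t 29.1
```

```bash
python3 -m handwheel '[[0,0,0,0,0.18],[0,0,0,0,0.2],[0,0,0,0,0.2],[0,0,-1,0,0.2],[0,0,-4,0,0.2],[0,0,-8,0,0.2],[0,0,-11,0,0.4],[0,0,-11,0,0.6],[0,0,-11,0,0.6],[0,0,-11,0,0.6]]' 20|head -2; python3 chk.py; python3 go.py 0.6327 0.1015 0.125 0.072
```

```text
t: 30.05
position: [0.57, -0.1486, 0.1671]
C shift px 0 0 0.93 score at 0 0.93
D shift px 0 0 1.0 score at 0 1.0
A shift px 0 0 1.0 score at 0 1.0
B shift px 0 0 0.81 score at 0 0.81
[  7.18 -24.76   4.17] turn -0.036 at [ 0.5699 -0.1485  0.1668] w 0.0497 F [-0.7  0.2 -0.6] t 30.1
```

```bash
python3 -m handwheel '[[1,-4,0,-0.036,0.6],[2.4,-8,0,-0.036,0.6],[3.6,-12,0,-0.036,0.6],[4.8,-16,0,-0.036,0.6],[6,-20.5,0,-0.036,0.6],[7.2,-24.8,0,-0.036,0.6],[7.2,-24.8,2,-0.036,0.6],[7.2,-24.8,4.2,-0.036,0.6],[7.2,-24.8,4.2,-0.036,0.6],[7.2,-24.8,4.2,-0.036,0.6],[7.2,-24.8,4.2,-0.036,0.6]]' 20|head -2; python3 go.py 0.6327 0.1015 0.062 0.072
```

```text
t: 31.2
position: [0.6343, 0.1016, 0.1265]
[-0.16 -0.    6.45] turn -0.001 at [0.6343 0.1016 0.1265] w 0.0554 F [ 0.7 -0.3 -0.2] t 31.2
```

```bash
python3 -m handwheel '[[0,0,2.5,0,0.5],[0,0,5,0,0.4],[0,0,6.4,0,0.3],[0,0,6.4,0,0.3],[0,0,6.4,0,0.08],[0,0,6.4,0,0.08],[0,0,6.4,0,0.08],[0,0,6.4,0,0.08],[0,0,6.4,0,0.08],[0,0,6.4,0,0.08],[0,0,6.4,0,0.08]]' 20|sed -n '2p;5,9p'; python3 -m handwheel '[[0,0,-1,0,0.08],[0,0,-3,0,0.08],[0,0,-6,0,0.08],[0,0,-9.5,0,0.08],[0,0,-9.5,0,0.08]]' 20;  python3 go.py 0.5705 -0.112 0.12 0.0356
```

```text
position: [0.6347, 0.1021, 0.0632]
width: 0.0139
finger_force: 20.0
t: 32.8
position: [0.6365, 0.1029, 0.1625]
eef_rot: [[0.997, 0.072, 0.008], [0.072, -0.997, 0.002], [0.008, -0.001, -1.0]]
ft_force: [0.0, -0.5, -1.1]
width: 0.0141
finger_force: 20.0
[-8.16 20.96  4.16] turn 0.036 at [0.6365 0.1029 0.1625] w 0.0141 F [ 0.  -0.5 -1.1] t 32.8
```

```bash
python3 -m handwheel '[[-1.5,4,0,0.03,0.08],[-3,8,0,0.036,0.08],[-4.5,12,0,0.036,0.08],[-6,16,0,0.036,0.08],[-7.2,19,0,0.036,0.08],[-8,21,0,0.036,0.08],[-8,21,0,0.036,0.08],[-8,21,2,0.036,0.08],[-8,21,4,0.036,0.08],[-8,21,4,0.036,0.08],[-8,21,4,0.036,0.08],[-8,21,4,0.036,0.08]]' 20|head -2; python3 go.py 0.572 -0.1118 0.058 0.0356
```

```text
t: 34.0
position: [0.5698, -0.1129, 0.1177]
[ 0.22 -0.11  5.97] turn 0.001 at [ 0.5698 -0.1129  0.1177] w 0.0136 F [-0.1 -0.5 -1.4] t 34.0
```

```bash
python3 -m handwheel '[[0.2,-0.1,0,0,0.08],[0.2,-0.1,0.5,0,0.08],[0.2,-0.1,1.5,0,0.08],[0.2,-0.1,2.5,0,0.08],[0.2,-0.1,3.5,0,0.08],[0.2,-0.1,4.5,0,0.08],[0.2,-0.1,5.3,0,0.08],[0.2,-0.1,5.9,0,0.08],[0.2,-0.1,5.9,0,0.08],[0.2,-0.1,5.9,0,0.08]]' 20; python3 go.py 0.572 -0.1118 0.058 0.0356
```

```text
t: 35.0
position: [0.571, -0.1123, 0.0575]
eef_rot: [[0.999, 0.036, -0.0], [0.036, -0.999, 0.0], [-0.0, -0.0, -1.0]]
ft_force: [-0.5, -0.5, -1.0]
width: 0.0144
finger_force: 20.0
[ 0.1  -0.05 -0.05] turn 0.0 at [ 0.571  -0.1123  0.0575] w 0.0144 F [-0.5 -0.5 -1. ] t 35.0
```

```bash
python3 -m handwheel '[[0,0,0,0,0.18],[0,0,0,0,0.2],[0,0,0,0,0.2],[0,0,-1,0,0.2],[0,0,-4,0,0.2],[0,0,-8,0,0.2],[0,0,-11,0,0.4],[0,0,-11,0,0.6],[0,0,-11,0,0.6],[0,0,-11,0,0.6]]' 20|head -2; python3 chk.py; python3 go.py 0.609 0.2943 0.167 0.668
```

```text
t: 36.0
position: [0.5703, -0.1124, 0.1671]
C shift px 0 0 0.92 score at 0 0.92
D shift px 0 0 0.87 score at 0 0.87
A shift px 0 0 1.0 score at 0 1.0
B shift px 0 0 0.81 score at 0 0.81
[ 5.33e+00 -4.05e+01 -2.00e-02] turn -0.632 at [ 0.5702 -0.1123  0.1668] w 0.05 F [ 0.2 -0.7 -0. ] t 36.0
```

```bash
python3 -m handwheel '[[0.5,-4,0,-0.06,0.6],[1,-8,0,-0.12,0.6],[1.5,-12,0,-0.18,0.6],[2,-16,0,-0.26,0.6],[2.5,-20,0,-0.34,0.6],[3,-24,0,-0.42,0.6],[3.5,-28,0,-0.5,0.6],[4,-32,0,-0.56,0.6],[4.7,-36,0,-0.632,0.6],[5.3,-40.5,0,-0.632,0.6],[5.3,-40.5,2,-0.632,0.6],[5.3,-40.5,4,-0.632,0.6]]' 20|head -2;python3 -m handwheel '[[0,0,0,0,0.6],[0,0,0,0,0.6],[0,0,0,0,0.6]]' 20|head -2; python3 go.py 0.609 0.2943 0.062 0.668
```

```text
t: 37.25
position: [0.6085, 0.2968, 0.1261]
t: 37.55
position: [0.61, 0.2943, 0.1285]
[-0.08 -0.06  6.65] turn -0.001 at [0.61   0.2943 0.1285] w 0.0552 F [0.3 0.4 1. ] t 37.5
```

```bash
python3 -m handwheel '[[0,0,2.5,0,0.5],[-0.1,0,5,0,0.4],[-0.1,0,6.6,0,0.3],[-0.1,0,6.6,0,0.3],[-0.1,0,6.6,0,0.08],[-0.1,0,6.6,0,0.08],[-0.1,0,6.6,0,0.08],[-0.1,0,6.6,0,0.08],[-0.1,0,6.6,0,0.08],[-0.1,0,6.6,0,0.08],[-0.1,0,6.6,0,0.08]]' 20|sed -n '2p;5,9p'; python3 -m handwheel '[[0,0,-1,0,0.08],[0,0,-3,0,0.08],[0,0,-6,0,0.08],[0,0,-9.5,0,0.08],[0,0,-9.5,0,0.08]]' 20;  python3 go.py 0.57 -0.0758 0.125 0.0356
```

```text
position: [0.6095, 0.2943, 0.0632]
width: 0.0138
finger_force: 20.0
t: 39.15
position: [0.6109, 0.2956, 0.1627]
eef_rot: [[0.785, 0.619, 0.007], [0.619, -0.785, 0.004], [0.008, 0.001, -1.0]]
ft_force: [-0.0, 0.6, -0.9]
width: 0.0142
finger_force: 20.0
[-26.24  26.64   3.58] turn 0.632 at [0.6109 0.2956 0.1627] w 0.0142 F [-0.   0.6 -0.9] t 39.1
```

```bash
python3 -m handwheel '[[-3,3,0,0.08,0.08],[-6,6,0,0.16,0.08],[-9,9,0,0.24,0.08],[-12,12,0,0.32,0.08],[-15,15,0,0.4,0.08],[-18,18,0,0.48,0.08],[-21,21,0,0.56,0.08],[-24,24,0,0.632,0.08],[-26.2,26.6,0,0.632,0.08],[-26.2,26.6,2,0.632,0.08],[-26.2,26.6,4,0.632,0.08],[-26.2,26.6,4,0.632,0.08]]' 20|head -2;python3 -m handwheel '[[0,0,0,0,0.08],[0,0,0,0,0.08],[0,0,0,0,0.08]]' 20|head -2; python3 go.py 0.57 -0.0758 0.058 0.0356
```

```text
t: 40.35
position: [0.5654, -0.0778, 0.1144]
t: 40.65
position: [0.5684, -0.0771, 0.1178]
[ 0.16 -0.13  5.98] turn 0.001 at [ 0.5684 -0.0771  0.1178] w 0.014 F [-0.7 -0.2 -1.7] t 40.6
```

```bash
python3 -m handwheel '[[0.15,-0.1,0,0,0.08],[0.15,-0.1,0.5,0,0.08],[0.15,-0.1,1.5,0,0.08],[0.15,-0.1,2.5,0,0.08],[0.15,-0.1,3.5,0,0.08],[0.15,-0.1,4.5,0,0.08],[0.15,-0.1,5.3,0,0.08],[0.15,-0.1,5.9,0,0.08],[0.15,-0.1,5.9,0,0.08],[0.15,-0.1,5.9,0,0.08]]' 20; python3 go.py 0.57 -0.0758 0.058 0.0356
```

```text
t: 41.65
position: [0.5692, -0.0763, 0.0576]
eef_rot: [[0.999, 0.036, 0.0], [0.036, -0.999, -0.0], [0.0, 0.0, -1.0]]
ft_force: [-0.8, 0.8, -1.6]
width: 0.0134
finger_force: 20.0
[ 0.08 -0.05 -0.04] turn 0.0 at [ 0.5692 -0.0763  0.0576] w 0.0134 F [-0.8  0.8 -1.6] t 41.6
```

```bash
python3 -m handwheel '[[0,0,0,0,0.18],[0,0,0,0,0.2],[0,0,0,0,0.2],[0,0,-1,0,0.2],[0,0,-4,0,0.2],[0,0,-8,0,0.2],[0,0,-12,0,0.4],[-4,2,-13,0,0.6],[-9,5.5,-13,0,0.6],[-9,5.5,-13,0,0.6],[-9,5.5,-13,0,0.6],[-9,5.5,-13,0,0.6]]' 20|head -2;python3 -m handwheel '[[0,0,0,0,0.6],[0,0,0,0,0.6]]' 20|head -2; python3 go.py 0.4774 -0.1338 0.046 0.0356;python3 -c "
from h import *
shot('S2'); a=cv2.imread('pics/S2.png'); cv2.imwrite('pics/S2c.png',crop(a,150,450,60,280,2.6,1.5))"
```

```text
t: 42.85
position: [0.4819, -0.1342, 0.1884]
t: 43.05
position: [0.4821, -0.1335, 0.1877]
[-0.47  0.02 14.17] turn 0.002 at [ 0.4821 -0.1335  0.1877] w 0.055 F [0.5 1.1 0.1] t 43.0
```

View pics/S2c.png

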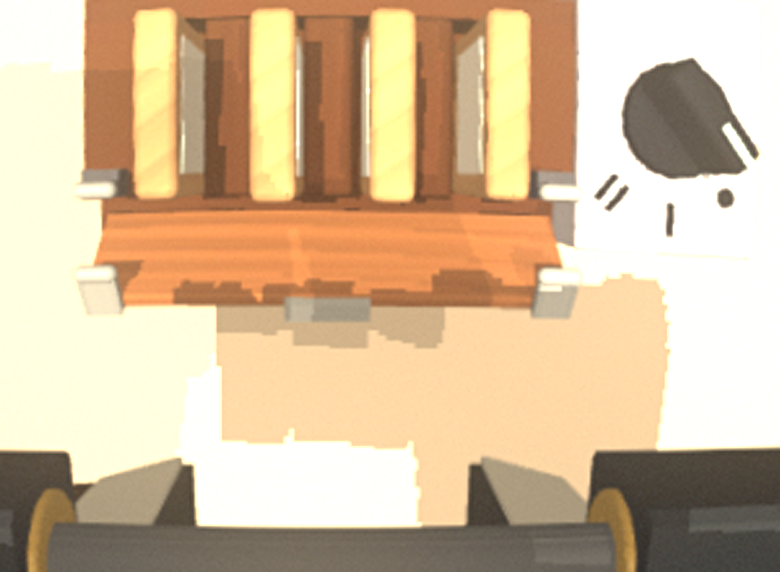

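```bash
python3 -m handwheel '[[-0.5,0,3,0,0.6],[-0.5,0,7,0,0.6],[-0.5,0,11,0,0.6],[-0.5,0,14.2,0,0.6],[-0.5,0,14.2,0,0.6],[-0.5,0,14.2,0,0.6],[-0.5,0,14.2,0,0.6]]' 20|sed -n '2p;6p'; python3 -m handwheel '[[0.6,0,0,0,0.6],[1.2,0,0,0,0.6],[1.8,0,0,0,0.6],[2.4,0,0,0,0.6],[2.9,0,0,0,0.6],[3.3,0,0,0,0.6],[3.6,0,0,0,0.6],[3.6,0,0,0,0.6]]' 20; python3 go.py 0.52 -0.1323 0.046 0.0356
```

```text
position: [0.4776, -0.1347, 0.0473]
finger_force: 0.0
t: 44.6
position: [0.5115, -0.1334, 0.0455]
eef_rot: [[0.999, 0.035, -0.002], [0.035, -0.999, -0.0], [-0.002, -0.0, -1.0]]
ft_force: [-4.7, 0.4, 3.0]
width: 0.055
finger_force: 2.2
[ 0.86 -0.08 -0.05] turn -0.0 at [ 0.5115 -0.1334  0.0455] w 0.055 F [-4.7  0.4  3. ] t 44.6
```

```bash
python3 -m handwheel '[[0.3,0,0,0,0.6],[0.6,0,0,0,0.6],[0.9,0,0,0,0.6],[0.9,0,0,0,0.6],[0.9,0,0,0,0.6]]' 20; python3 -m handwheel '[[0.2,0,0,0,0.6],[0.4,0,0,0,0.6],[0.4,0,0,0,0.6],[0.4,0,0,0,0.6]]' 20
```

```text
t: 45.1
position: [0.5191, -0.1334, 0.0451]
eef_rot: [[0.999, 0.035, -0.004], [0.035, -0.999, -0.0], [-0.004, 0.0, -1.0]]
ft_force: [-8.2, -0.8, 2.7]
width: 0.0549
finger_force: 3.8
t: 45.5
position: [0.5193, -0.1334, 0.0448]
eef_rot: [[0.999, 0.034, -0.011], [0.034, -0.999, -0.001], [-0.011, 0.0, -1.0]]
ft_force: [-19.9, -0.3, 16.1]
width: 0.0549
finger_force: 9.9
```

```bash
python3 -m handwheel '[[-1,0,0,0,0.6],[-4,0,0,0,0.6],[-4.6,0,-3,0,0.6],[-4.6,0,-7,0,0.6],[-4.6,0,-11,0,0.6],[-4.6,0,-14,0,0.6],[-4.6,0,-14,0,0.6],[-4.6,0,-14,0,0.6],[-4.6,0,-14,0,0.6]]' 20; python3 go.py 0.577 -0.2575 0.1 0.755; python3 -c "
from h import *
shot('S3'); a=cv2.imread('pics/S3.png'); cv2.imwrite('pics/S3c.png',crop(a,150,450,60,280,2.6,1.5))"
```

```text
t: 46.4
position: [0.4788, -0.1345, 0.1848]
eef_rot: [[0.999, 0.036, -0.001], [0.036, -0.999, 0.0], [-0.001, -0.0, -1.0]]
ft_force: [-0.2, -0.3, -0.3]
width: 0.0551
finger_force: 0.0
[ 9.38 12.64  8.47] turn -0.719 at [ 0.4788 -0.1345  0.1848] w 0.0551 F [-0.2 -0.3 -0.3] t 46.4
```

View pics/S3c.png

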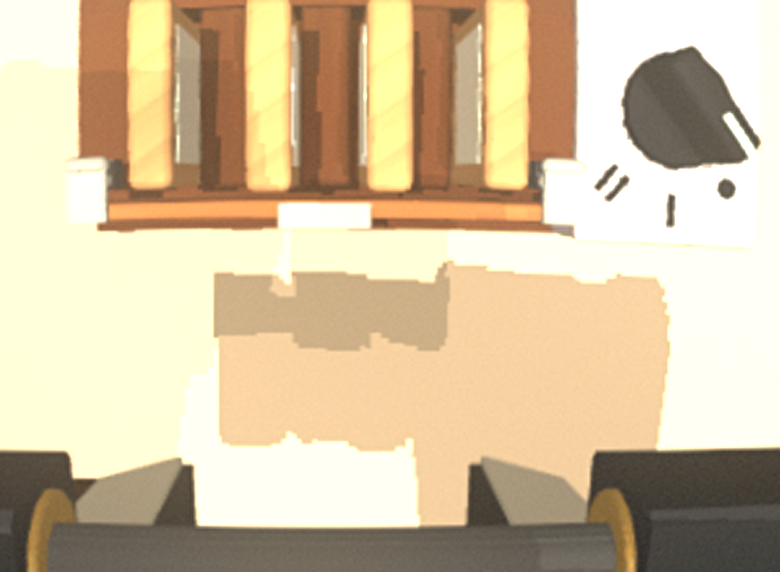

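```bash
python3 -m handwheel '[[3,4,0,-0.14,0.35],[6,8,0,-0.28,0.35],[9.3,12.6,0,-0.42,0.35],[9.3,12.6,0,-0.56,0.35],[9.3,12.6,3,-0.7,0.35],[9.3,12.6,7,-0.7,0.35],[9.3,12.6,8.5,-0.7,0.35],[9.3,12.6,8.5,-0.7,0.35],[9.3,12.6,8.5,-0.7,0.35],[9.3,12.6,8.5,-0.7,0.35]]' 20|head -2; python3 go.py 0.576 -0.2573 0.058 0.736
```

```text
t: 47.45
position: [0.5779, -0.2573, 0.1026]
[-0.15 -0.14  4.46] turn -0.0 at [ 0.5779 -0.2573  0.1026] w 0.0319 F [-0.4  0.2 -0.4] t 47.5
```

```bash
python3 -m handwheel '[[-0.15,-0.15,2,0,0.35],[-0.15,-0.15,4,0,0.35],[-0.15,-0.15,4.4,0,0.35],[-0.15,-0.15,4.4,0,0.35],[-0.15,-0.15,4.4,0,0.1],[-0.15,-0.15,4.4,0,0.1],[-0.15,-0.15,4.4,0,0.1],[-0.15,-0.15,4.4,0,0.1],[-0.15,-0.15,4.4,0,0.1]]' 20; python3 go.py 0.576 -0.2573 0.058 0.036
```

```text
t: 48.35
position: [0.5755, -0.2577, 0.0578]
eef_rot: [[0.742, 0.671, 0.002], [0.671, -0.742, -0.001], [0.001, 0.002, -1.0]]
ft_force: [0.7, -1.6, 6.3]
width: 0.0142
finger_force: 20.0
[ 0.07  0.   -0.02] turn 0.699 at [ 0.5755 -0.2577  0.0578] w 0.0142 F [ 0.7 -1.6  6.3] t 48.4
```

```bash
python3 -m handwheel '[[0,0,0,0.12,0.1],[0,0,0,0.24,0.1],[0,0,0,0.36,0.1],[0,0,0,0.48,0.1],[0,0,0,0.6,0.1],[0,0,0,0.7,0.1],[0,0,0,0.7,0.1],[0,0,0,0.7,0.1],[0,0,0,0.7,0.35],[0,0,0,0.7,0.35],[0,0,0,0.7,0.35],[0,0,0,0.7,0.35]]' 20
python3 -m handwheel '[[0,0,-1,0,0.35],[0,0,-4,0,0.35],[0,0,-8,0,0.35],[0,0,-12,0,0.35],[-4,2,-14,0,0.35],[-8,4,-16,0,0.35],[-12,4,-16,0,0.35],[-12,4,-16,0,0.35],[-12,4,-16,0,0.35]]' | head -2; python3 -c "
from h import *
shot('S4'); b=r.grab_frame('top'); c=r.grab_frame('scene'); a=cv2.imread('pics/S4.png'); x=crop(a,120,440,40,240,2.4,1.3)[:,:768]; y=np.hstack([crop(b,290,470,160,270,2.1,2.0)[:,:378],crop(c,100,285,190,300,2.1,2.0)[:,:388]])
y=y[:,:766]; y=cv2.copyMakeBorder(y,0,0,0,768-y.shape[1],0); m=np.vstack([x[:365],y]); print(m.shape); cv2.imwrite('pics/fin.png',m)"
```

```text
t: 49.55
position: [0.5742, -0.2571, 0.0564]
eef_rot: [[0.999, 0.036, -0.001], [0.036, -0.999, 0.0], [-0.001, -0.0, -1.0]]
ft_force: [-0.2, -1.0, -0.6]
width: 0.0317
finger_force: 0.0
t: 50.45
position: [0.4555, -0.3017, 0.2177]
(596, 768, 3)
```

View pics/fin.png

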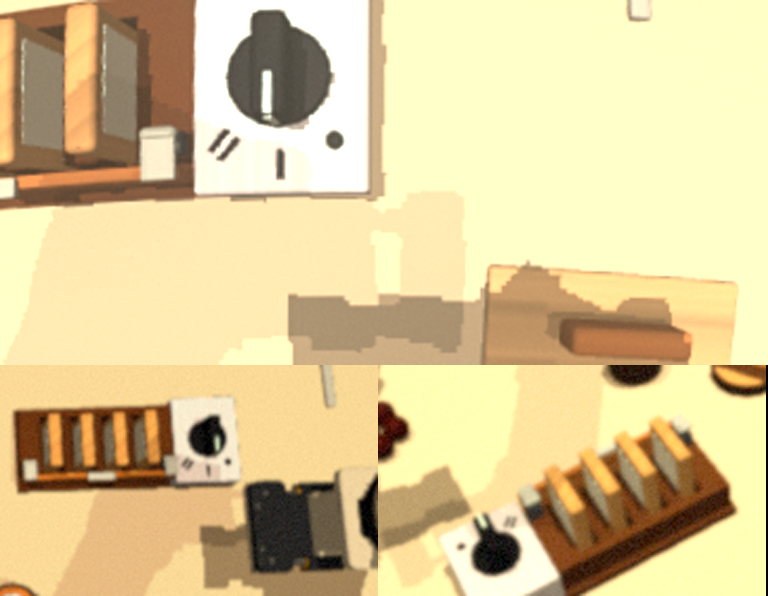

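The final pictures show four lights upright in the slots and the flap shut. The knob is at the single bar (white line at (267,95), bar mark at (280,163)), and the cover lies flat on the table.

```bash
python3 -c "
from rig import r
print(r.job_done())"
```

```text
the job is handed in; nothing more can be done
None
```

Job handed in at about 50 s: all four lights are upright in the dock, the flap is latched shut, the knob is at the single bar, the cover lies flat on the table, and I kept the arm clear of the candles and nut glass; no verdict came back.

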